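# Rack the impact sockets back onto their sized posts

### The job

The four impact sockets came back from the car in the pine carry block, in no particular order. Move them over to the socket rail, each one set down over the post whose seat has its colour - the posts are sized to the bores - until it sits fully home on that seat, upright and let go. Do not knock over any socket on the way, and leave the oil can and the mug behind the work where they stand.

Things in the scene. Friction and masses are not known exactly. Their poses are not given: they have to be found in the camera images.
- socket_17: 17 mm deep impact socket: upright, 80 mm tall, blue sleeve 28 mm wide (68 mm high), narrower black collar on top. Bore underneath: 18 mm wide, 46 mm deep. Origin: centre of its underside, z up. Starts in one of four 49 mm holes, 54 mm apart, of a fixed pine block (74x228, 28 mm high; hole floors 13 mm up), its y along that row. Grip it across the row, 55 mm above its underside. Under 0.55 kg
- socket_21: 21 mm deep impact socket: upright, 80 mm tall, red sleeve 33 mm wide (68 mm high), narrower black collar on top. Bore underneath: 22 mm wide, 46 mm deep. Origin: centre of its underside, z up. Starts in one of four 49 mm holes, 54 mm apart, of a fixed pine block (74x228, 28 mm high; hole floors 13 mm up), its y along that row. Grip it across the row, 55 mm above its underside. Under 0.55 kg
- socket_27: 27 mm deep impact socket: upright, 80 mm tall, yellow sleeve 40 mm wide (68 mm high), narrower black collar on top. Bore underneath: 28 mm wide, 46 mm deep. Origin: centre of its underside, z up. Starts in one of four 49 mm holes, 54 mm apart, of a fixed pine block (74x228, 28 mm high; hole floors 13 mm up), its y along that row. Grip it across the row, 55 mm above its underside. Under 0.55 kg
- socket_32: 32 mm deep impact socket: upright, 80 mm tall, green sleeve 46 mm wide (68 mm high), narrower black collar on top. Bore underneath: 33 mm wide, 46 mm deep. Origin: centre of its underside, z up. Starts in one of four 49 mm holes, 54 mm apart, of a fixed pine block (74x228, 28 mm high; hole floors 13 mm up), its y along that row. Grip it across the row, 55 mm above its underside. Under 0.55 kg
- post_17: black upright post, 14 mm in diameter, on a flat round blue seat, for the blue socket. Origin: centre of its foot's underside, 5 mm above the bench, z up; from there the seat (49 mm wide) for the socket's underside is 9 mm up, the taper begins 32 mm up, the tip is 47 mm up. Fixed, one of four in a row, 54 mm apart, in any order, on a low aluminium rail (46x252x12 mm); its y is along the rail
- post_21: black upright post, 18 mm in diameter, on a flat round red seat, for the red socket. Origin: centre of its foot's underside, 5 mm above the bench, z up; from there the seat (49 mm wide) for the socket's underside is 9 mm up, the taper begins 32 mm up, the tip is 47 mm up. Fixed, one of four in a row, 54 mm apart, in any order, on a low aluminium rail (46x252x12 mm); its y is along the rail
- post_27: black upright post, 24 mm in diameter, on a flat round yellow seat, for the yellow socket. Origin: centre of its foot's underside, 5 mm above the bench, z up; from there the seat (49 mm wide) for the socket's underside is 9 mm up, the taper begins 32 mm up, the tip is 47 mm up. Fixed, one of four in a row, 54 mm apart, in any order, on a low aluminium rail (46x252x12 mm); its y is along the rail
- post_32: black upright post, 29 mm in diameter, on a flat round green seat, for the green socket. Origin: centre of its foot's underside, 5 mm above the bench, z up; from there the seat (49 mm wide) for the socket's underside is 9 mm up, the taper begins 32 mm up, the tip is 47 mm up. Fixed, one of four in a row, 54 mm apart, in any order, on a low aluminium rail (46x252x12 mm); its y is along the rail
- oil_can: blue spray can with a red cap, 53 mm in diameter and 166 mm tall, standing behind the work, a bystander. Origin at the centre of its underside, z up.
- coffee_mug: white mug, 80 mm in diameter, 94 mm tall, with a handle on its +x side, standing behind the work, a bystander. Origin at the centre of its underside, z up.
Things that resemble listed ones, but are neither listed nor needed, are in the scene too. What is shaped like the socket_27 but purple is not meant.

How it is judged:
At the end, for the whole second after the job is handed in: Each of the four sockets stands on the post whose seat has its own colour: axis within 5 mm of the post's, underside within 4 mm of the seat, tilted less than 0.08 rad, at rest and not touched by the fingers (horizontal distance between socket_17 and post_17 below 0.005 m and z of socket_17 in the frame of post_17 below 0.013 m and angle between each of socket_17, socket_21, socket_27, socket_32's own z axis and vertical below 0.08 rad and linear speed of each of socket_17, socket_21, socket_27, socket_32 below 0.02 m/s and contact force between each of socket_17, socket_21, socket_27, socket_32 and the fingers below 0.1 N and horizontal distance between socket_21 and post_21 below 0.005 m and z of socket_21 in the frame of post_21 below 0.013 m and horizontal distance between socket_27 and post_27 below 0.005 m and z of socket_27 in the frame of post_27 below 0.013 m and horizontal distance between socket_32 and post_32 below 0.005 m and z of socket_32 in the frame of post_32 below 0.013 m).
It fails at once if a socket was knocked over or dropped on its side (tilted more than 0.6 rad) (angle between any of socket_17, socket_21, socket_27, socket_32's own z axis and vertical above 0.6 rad).
It fails at once if the oil can or the mug was pushed more than 30 mm or tipped more than 0.4 rad (distance of any of oil_can, coffee_mug from where it was at the start of the episode above 0.03 m or angle between any of oil_can, coffee_mug's own z axis and vertical above 0.4 rad).
It also fails if it takes over 104 s, if anything falls off the work surface, if the arm or the gripper's body presses on something with over 40 N, if the wrist force passes 120 N, or if a joint passes its speed limit or range.

### The arm

A 7-joint arm with a two-finger parallel gripper is mounted at the origin on a cart in front of the work surface, level with it; the furniture and walls round the work are solid. World frame = base frame: x ahead of the robot, y to its left, z up, the work surface at z = 0. Lengths are in m, angles in rad, forces in N, time in s.
With the tool pointing down it reaches from about 0.35 to 0.775 m from the base axis. Payload 3.1 kg.
Tool frame: the origin (TCP) lies midway between the tips of the shut fingers; the grasp point (between the pads) lies ctrl.hold_point_z behind it (ctrl.hold_point_z is the distance from the TCP to the grasp point, in m); x points along the fingers, z is the direction in which the jaws open and shut, and the axes are right-handed (so a half turn about x gives the same grasp; the last joint's range is limited). The gripper opens to 85 mm and grips with 20 to 120 N. Pads are 22 mm wide; open, the fingers measure 114 mm over their backs; the gripper's body (76 mm by 85 mm) begins 54 mm behind the grasp point. The pads swing forward as they close: fully open they stand 13 mm farther back than shut.
Start: joints at [-1.15, 0.311, 0.014, 1.512, -0.004, 1.319, -0.027], TCP at [0.246, 0.492, 0.231] pointing down, gripper open.
Joint ranges: [-2.7, 2.7], [-0.3, 1.91], [-1.27, 1.3], [0.12, 2.57], [-1.44, 4.58], [0.2, 2.03], [-3.05, 3.05]. Speed limits (rad/s): [2.79, 2.79, 3.14, 3.14, 3.14, 3.14, 3.14].

### API

Orientations are given as a unit quaternion [x, y, z, w].
In Python, from plant import ctrl gives the robot as it stands. Calls block until the motion is done:
- ctrl.reach(position, orientation): joint-space move of the TCP to a pose.
- ctrl.movel(position, rotation=None, max_speed=0.15, guard=None): straight line of the TCP; rotation=None keeps the orientation; max_speed is the mean speed in m/s. With guard (N) it stops when the force on the tool has changed by that much, and returns True; else False.
- ctrl.move_joints(angles): joint-space move.
- ctrl.set_gripper(opening, strength=None): opening from 0.0 (shut) to 1.0 (fully open); strength is the grip in N (None keeps the last); returns when the fingers have stopped.
- ctrl.dwell(seconds).
- ctrl.ik(position, orientation): joint angles nearest the present ones, or None.
- ctrl.get_obs(): the state.
- ctrl.grab_frame(name): name is "scene" or "top" or "wrist"; returns the picture (420x560x3 uint8, red, green, blue); there is no depth.
- ctrl.get_calibration(name): a dict with "K" (3x3 intrinsics, pixels), "pose" (4x4, takes a point from camera to world coordinates). Camera axes: x right, y down, z forward; pixel columns grow to the right and rows downward; lengths in m; the calibration is good to about 2 mm. A picture is of the moment at which its call begins: read the wrist's pose just before it. get_calibration takes no time and is no camera call; for the wrist camera it gives the pose at the moment of the call.
A pose or a line that the arm cannot do raises ctrl.PlanningError and nothing moves.
- ctrl.sign_off(): hands the job in, once; it reports no verdict.
Trained networks look in the newest picture that a camera, given by its name, has taken for a name from the list of things; names that differ only in an ending like _2 or _b are one class to them, and where a whole thing is asked for, a point or a joint stands for the part that bears it (a point fixed in the world has none). Each returns a list of dicts, best first, with "score" (0 to 1); they miss things now and then, are a little off and sometimes report something else, mostly with a low value. They report only what shows in the picture. A call takes as long as a camera call. They do not tell look-alikes from the thing itself.
- ctrl.boxes_of(camera, thing): "box" ([left, top, width, height] as shares, 0 to 1, of the picture: columns of its width, rows of its height, round what is visible of it).
- ctrl.tip_of(camera, thing): "centre" ([column, row] as shares, 0 to 1, of the picture: columns of its width, rows of its height: a listed point, or the origin of a listed thing).
The state is a dict: "clock": time; "joints": joint angles; "qd": joint speeds; "joint_efforts": joint torques, N m; "tool_pos": TCP position; "orientation": TCP orientation; "force": force on the tool from outside, world axes, zero at the start; "torque": the same for the moment, N m; "grip_width": opening from 0.0 (shut) to 1.0 (fully open).
Only numpy, scipy, OpenCV 4.12 (cv2) and the standard library are available. Lean on these libraries where they do the work, as an engineer would, in place of code of your own. Each camera call takes 0.05 s, during which the arm holds its last target.

## Working session

There is one attempt and no reset: what is moved stays moved. The work goes in short steps, each a Python script; the robot and the scene stay as the last script left them, time stands still between calls to the robot, and variables do not carry over. Pictures are saved under pics/ and viewed, and the job is handed in when it is done.

```bash
ls; mkdir -p pics; python3 - <<'E'
from plant import ctrl
import cv2
o=ctrl.get_obs();print({k:o[k] for k in('clock','joints','tool_pos','orientation','force','grip_width')},ctrl.hold_point_z)
for n in("scene","top","wrist"):
    im=ctrl.grab_frame(n);cv2.imwrite(f"pics/{n}0.png",im[:,:,::-1])
    c=ctrl.get_calibration(n);print(n,c["K"].round(1).tolist(),c["pose"].round(3).tolist())
    if n=='wrist':continue
    for t in["socket_17","socket_21","socket_27","socket_32","post_17","post_21","post_27","post_32","oil_can","coffee_mug"]:
        print(t,[(round(d['score'],2),[round(d['centre'][0]*560),round(d['centre'][1]*420)]) for d in ctrl.tip_of(n,t)])
E
```

```text
pics
{'clock': 0.0, 'joints': array([-1.14968844,  0.31174323,  0.01397603,  1.51306124, -0.00439724,
        1.31922855, -0.02718172]), 'tool_pos': array([0.2452057 , 0.49148487, 0.23020974]), 'orientation': array([-0.37251034,  0.60202983,  0.37155693,  0.60061766]), 'force': array([-0.3026781 , -0.33727307, -0.69494232]), 'grip_width': 1.0008213109357715} 0.0187
scene [[380.7, 0.0, 281.7], [0.0, 380.7, 211.9], [0.0, 0.0, 1.0]] [[0.504, -0.518, 0.691, -0.018], [-0.863, -0.29, 0.413, -0.418], [-0.014, -0.805, -0.593, 0.565], [0.0, 0.0, 0.0, 1.0]]
socket_17 [(0.79, [216, 218]), (0.78, [267, 265]), (0.63, [242, 218]), (0.63, [270, 242]), (0.61, [199, 216]), (0.53, [176, 215])]
socket_21 [(0.79, [216, 218]), (0.78, [267, 265]), (0.63, [242, 218]), (0.63, [270, 242]), (0.61, [199, 216]), (0.53, [176, 215])]
socket_27 [(0.79, [216, 218]), (0.78, [267, 265]), (0.63, [242, 218]), (0.63, [270, 242]), (0.61, [199, 216]), (0.53, [176, 215])]
socket_32 [(0.79, [216, 218]), (0.78, [267, 265]), (0.63, [242, 218]), (0.63, [270, 242]), (0.61, [199, 216]), (0.53, [176, 215])]
post_17 [(0.82, [360, 
[... 1015 characters left out ...]
62]), (0.69, [217, 232]), (0.69, [281, 234]), (0.64, [237, 224]), (0.63, [198, 246]), (0.52, [170, 256])]
post_17 [(0.9, [334, 239]), (0.85, [380, 252]), (0.77, [356, 245]), (0.62, [402, 263])]
post_21 [(0.9, [334, 239]), (0.85, [380, 252]), (0.77, [356, 245]), (0.62, [402, 263])]
post_27 [(0.9, [334, 239]), (0.85, [380, 252]), (0.77, [356, 245]), (0.62, [402, 263])]
post_32 [(0.9, [334, 239]), (0.85, [380, 252]), (0.77, [356, 245]), (0.62, [402, 263])]
oil_can [(0.93, [276, 162])]
coffee_mug [(0.8, [149, 151])]
wrist [[373.2, 0.0, 283.7], [0.0, 373.2, 203.3], [0.0, 0.0, 1.0]] [[0.446, 0.855, 0.265, 0.178], [0.895, -0.426, -0.134, 0.526], [-0.001, 0.297, -0.955, 0.374], [0.0, 0.0, 0.0, 1.0]]
```

View pics/scene0.png

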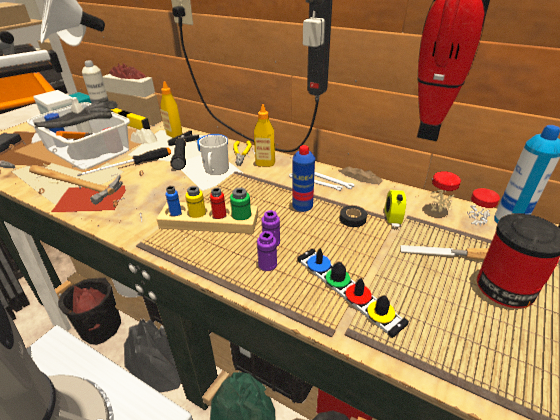

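View pics/top0.png

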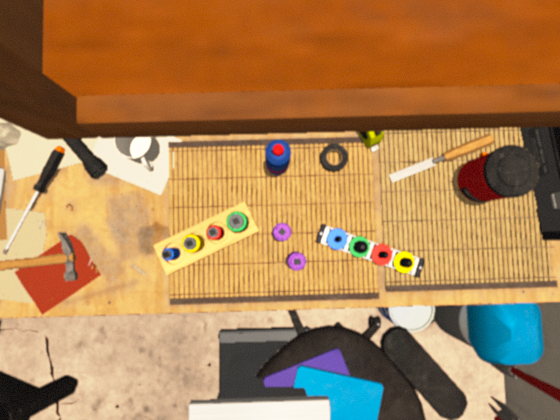

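View pics/wrist0.png

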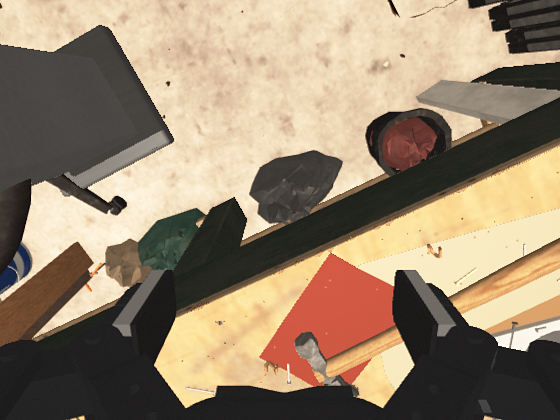

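Scene: the block (about 157–257, 205–272 in the top view) holds blue, yellow, red and green, in order of decreasing y. The rail (318–424, 225–275) has blue, green, red and yellow seats. Two purple look-alikes stand between them at (282,232) and (297,261). I'll get coarse poses first.

```bash
cat > h.py <<'E'
from plant import ctrl
import numpy as np, cv2
from scipy.spatial.transform import Rotation as R
def back(px,cal,z):
    d=cal["pose"][:3,:3]@np.linalg.solve(cal["K"],[px[0],px[1],1.]); o=cal["pose"][:3,3]
    return o+d*(z-o[2])/d[2]
def proj(P,cal):
    P=np.atleast_2d(P); c=(P-cal["pose"][:3,3])@cal["pose"][:3,:3]; u=c@cal["K"].T
    return u[:,:2]/u[:,2:]
def quat(yaw):  # tool x down, tool z (jaw) horizontal at angle yaw
    x=np.array([0,0,-1.]); z=np.array([np.cos(yaw),np.sin(yaw),0]); y=np.cross(z,x)
    return R.from_matrix(np.c_[x,y,z]).as_quat()
E
python3 - <<'E'
from h import *
c=ctrl.get_calibration("top")
im=ctrl.grab_frame("top")
S=[]
for t,z in(("socket_17",.013),("post_17",.005)):
    P=[]
    for d in ctrl.tip_of("top",t):
        P.append(back(np.array(d['centre'])*[560,420],c,z)); print(t,P[-1].round(4))
for t in("oil_can","coffee_mug"):
    d=ctrl.tip_of("top",t)[0];print(t,back(np.array(d['centre'])*[560,420],c,0).round(3))
o=ctrl.get_obs(); m=R.from_quat(o['orientation']).as_matrix();print(m.round(3))
cw=ctrl.get_calibration("wrist");print("cam in tool",(m.T@(cw["pose"][:3,3]-o["tool_pos"])).round(4)); print((m.T@cw["pose"][:3,:3]).round(3))
E
```

```text
socket_17 [ 0.5268 -0.0653  0.013 ]
socket_17 [0.4872 0.194  0.013 ]
socket_17 [0.5104 0.1288 0.013 ]
socket_17 [0.5311 0.0847 0.013 ]
socket_17 [0.5582 0.0248 0.013 ]
socket_17 [ 0.4651 -0.0909  0.013 ]
post_17 [ 0.5064 -0.1876  0.005 ]
post_17 [ 0.4755 -0.2864  0.005 ]
post_17 [ 0.4518 -0.3359  0.005 ]
post_17 [ 0.4901 -0.2435  0.005 ]
post_17 [0.4876 0.1945 0.005 ]
oil_can [ 0.694 -0.051  0.   ]
coffee_mug [0.729 0.243 0.   ]
[[ 0.    -0.895  0.446]
 [ 0.     0.446  0.895]
 [-1.    -0.     0.   ]]
cam in tool [-0.1426  0.0756  0.0003]
[[ 0.001 -0.297  0.955]
 [-0.    -0.955 -0.297]
 [ 1.     0.    -0.001]]
```

```bash
python3 - <<'E'
from h import *
def look(name,xy,yaw,z=.22):
    for k in(0,np.pi):
        for y in (yaw+k,):
            q=ctrl.ik([*xy,z],quat(y)); print(name,k, None if q is None else q.round(2))
B=np.array([.521,.108]);Rl=np.array([.481,-.263])
look("b",B,.397);look("r",Rl,-.355)
look("b",B,.397-2*np.pi);
ctrl.reach([*B,.22],quat(.397)); print(ctrl.get_obs()['clock'])
o=ctrl.get_obs();c=ctrl.get_calibration("wrist");im=ctrl.grab_frame("wrist");cv2.imwrite("pics/wb1.png",im[:,:,::-1]);np.save("pics/wb1.npy",c,allow_pickle=True)
for d in ctrl.tip_of("wrist","socket_17"): 
    p=np.array(d['centre'])*[560,420];print(round(d['score'],2),p.round(1),back(p,c,.013).round(4))
E
```

```text
b 0 [-0.59  0.29  0.46  1.59 -0.13  1.28  0.28]
b 3.141592653589793 [-1.04  0.45  1.13  1.61 -0.41  1.35 -2.6 ]
r 0 [-0.21  0.43  0.96  1.56 -0.36  1.34  0.43]
r 3.141592653589793 [-0.3   0.49  1.13  1.56 -0.45  1.37 -2.62]
b 0 [-0.59  0.29  0.46  1.59 -0.13  1.28  0.28]
b 3.141592653589793 [-1.04  0.45  1.13  1.61 -0.41  1.35 -2.6 ]
3.125
0.87 [290.  201.8] [0.5385 0.084  0.013 ]
0.75 [286.8 249.9] [0.5557 0.0356 0.013 ]
0.74 [228.8 311.2] [ 0.5265 -0.055   0.013 ]
0.73 [285.  145.8] [0.5125 0.1326 0.013 ]
0.72 [282.8  82.4] [0.4887 0.1838 0.013 ]
0.55 [168.9 315.3] [ 0.4686 -0.0851  0.013 ]
```

View pics/wb1.png

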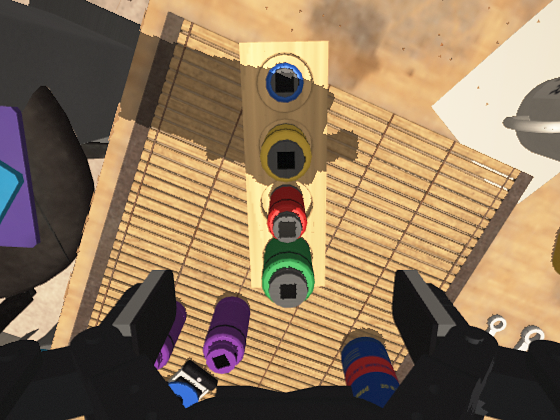

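Wrist view: blue (284,82), yellow (286,155), red (287,220) and green (288,285) stand in one nearly vertical row. Next I'll take flipped views of the block and rail so camera bias cancels out.

```bash
python3 - <<'E'
from h import *
B=np.array([.521,.108]);Rl=np.array([.481,-.263])
def snap(n):
    c=ctrl.get_calibration("wrist");im=ctrl.grab_frame("wrist");cv2.imwrite(f"pics/{n}.png",im[:,:,::-1]);np.save(f"pics/{n}.npy",c,allow_pickle=True);return c
def shot(n,xy,yaw,t,z):
    ctrl.reach([*xy,.22],quat(yaw));ctrl.dwell(.15)
    c=snap(n);print(n,ctrl.get_obs()['clock'])
    for d in ctrl.tip_of("wrist",t):
        p=np.array(d['centre'])*[560,420];print(round(d['score'],2),p.round(1),back(p,c,z).round(4))
snap("wb1s")
shot("wb2",B,.397+np.pi,"socket_17",.013)
shot("wr2",Rl,-.355+np.pi,"post_17",.005)
shot("wr1",Rl,-.355,"post_17",.005)
E
```

```text
wb2 5.7417
0.8 [281.4 144.5] [0.5326 0.0859 0.013 ]
0.61 [276.4  85. ] [0.5571 0.0387 0.013 ]
0.6 [283.7 198.9] [0.5101 0.134  0.013 ]
0.55 [279.7 247.8] [0.4937 0.1834 0.013 ]
wr2 7.3833
0.94 [279.4  77.2] [ 0.4567 -0.3418  0.005 ]
0.78 [281.1 193.2] [ 0.4931 -0.2386  0.005 ]
0.77 [281.8 138.1] [ 0.4737 -0.2895  0.005 ]
0.6 [283.9 241.5] [ 0.5084 -0.1888  0.005 ]
wr1 9.6917
0.77 [288.9 142.6] [ 0.4943 -0.241   0.005 ]
0.73 [286.  198.7] [ 0.4724 -0.2925  0.005 ]
0.61 [288.1 247.6] [ 0.4561 -0.3431  0.005 ]
0.59 [289.9  83.9] [ 0.5135 -0.1912  0.005 ]
```

```bash
ls pics; python3 -c "
import cv2,numpy as np
cv2.imwrite('pics/m2.png',np.hstack([cv2.resize(cv2.imread('pics/%s.png'%n),(400,300)) for n in ('wb2','wr2')]))"
```

```text
scene0.png
top0.png
wb1.npy
wb1.png
wb1s.npy
wb1s.png
wb2.npy
wb2.png
wr1.npy
wr1.png
wr2.npy
wr2.png
wrist0.png
```

View pics/wr1.png

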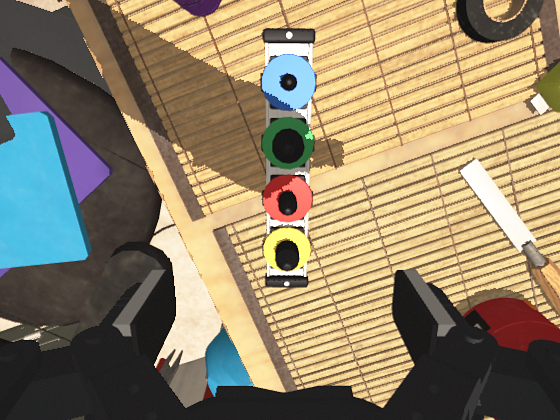

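View pics/m2.png

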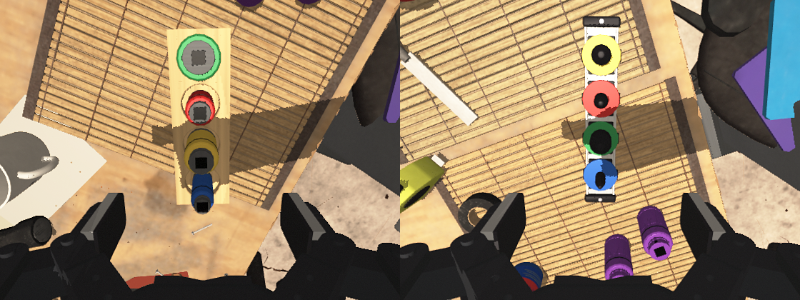

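```bash
cat > fit.py <<'E'
from h import *
from scipy.optimize import least_squares
HUE={'17':((100,122),),'21':((0,8),(172,180)),'27':((20,34),),'32':((50,85),)}
def mask(im,k,smin=110,vmin=40):
    h=cv2.cvtColor(im,cv2.COLOR_BGR2HSV);m=np.zeros(h.shape[:2],np.uint8)
    for a,b in HUE[k]: m|=cv2.inRange(h,(a,smin,vmin),(b,255,255))
    return m
def circ(x,y,z,r,n=72):
    t=np.linspace(0,2*np.pi,n,endpoint=False);return np.c_[x+r*np.cos(t),y+r*np.sin(t),np.full(n,z)]
def hullc(pts):
    h=cv2.convexHull(pts.astype(np.float32));m=cv2.moments(h);return np.array([m['m10'],m['m01']])/m['m00'],m['m00']
def seat(im,cal,k,guess):
    p=proj([*guess,.014],cal)[0];m=mask(im,k);yy,xx=np.nonzero(m);s=np.hypot(xx-p[0],yy-p[1])<40
    mm=np.zeros_like(m);mm[yy[s],xx[s]]=255;mm=cv2.morphologyEx(mm,cv2.MORPH_OPEN,np.ones((3,3)))
    n,l,st,_=cv2.connectedComponentsWithStats(mm);i=[j for j in range(1,n) if st[j,4]>30]
    yy,xx=np.nonzero(np.isin(l,i));pts=np.c_[xx,yy]
    pts=np.r_[pts+[.5,.5],pts-[.5,.5],pts+[.5,-.5],pts+[-.5,.5]]
    c,a=hullc(pts)
    f=lambda q:hullc(proj(circ(q[0],q[1],.014,.0245),cal))[0]-c
    r=least_squares(f,guess,x_scale=.01,diff_step=1e-4);return r.x,a/hullc(proj(circ(*r.x,.014,.0245),cal))[1]
E
python3 - <<'E'
from fit import *
G={'17':(.511,-.190),'32':(.4937,-.24),'21':(.473,-.291),'27':(.456,-.342)}
res={}
for n in('wr1','wr2'):
    im=cv2.imread(f'pics/{n}.png');cal=np.load(f'pics/{n}.npy',allow_pickle=True).item()
    for k in G:
        x,a=seat(im,cal,k,G[k]);res[n,k]=x;print(n,k,x.round(4),round(a,3))
        for z,r in((.014,.0245),(.037,int(k!='0')*{'17':.007,'21':.009,'27':.012,'32':.0145}[k])):
            cv2.polylines(im,[np.round(proj(circ(*x,z,r),cal)*8).astype(int)],True,(255,0,255),1,shift=3)
    cv2.imwrite(f'pics/{n}_fit.png',cv2.resize(im[30:300,200:370],None,fx=2.2,fy=2.2))
for n in('wb1','wb2'):
    im=cv2.imread(f'pics/{n}.png')
    cv2.imwrite(f'pics/{n}_z.png',cv2.resize(im[40:310,220:350],None,fx=2.2,fy=2.2,interpolation=cv2.INTER_CUBIC))
cv2.imwrite('pics/fits.png',np.hstack([cv2.imread(f'pics/{n}_fit.png') for n in('wr1','wr2')]))
cv2.imwrite('pics/zb.png',np.hstack([cv2.imread(f'pics/{n}_z.png') for n in('wb1','wb2')]))
E
```

```text
wr1 17 [ 0.4967 -0.2015] 0.113
wr1 32 [ 0.4932 -0.2398] 0.989
wr1 21 [ 0.4744 -0.29  ] 1.025
wr1 27 [ 0.4556 -0.3395] 0.999
wr2 17 [ 0.512  -0.1904] 1.014
wr2 32 [ 0.4927 -0.2411] 0.975
wr2 21 [ 0.474  -0.2907] 1.018fit.py:11: RuntimeWarning: invalid value encountered in divide
  h=cv2.convexHull(pts.astype(np.float32));m=cv2.moments(h);return np.array([m['m10'],m['m01']])/m['m00'],m['m00']
Traceback (most recent call last):
  File "fit.py", line 20, in seat
    r=least_squares(f,guess,x_scale=.01,diff_step=1e-4);return r.x,a/hullc(proj(circ(*r.x,.014,.0245),cal))[1]
ValueError: Residuals are not finite in the initial point.
```

```bash
python3 - <<'E'
from fit import *
import fit
G={'17':(.511,-.190),'32':(.4937,-.24),'21':(.473,-.291),'27':(.456,-.342)}
m0=fit.mask
res={}
for n in('wr1','wr2'):
    im=cv2.imread(f'pics/{n}.png');cal=np.load(f'pics/{n}.npy',allow_pickle=True).item();im0=im.copy()
    for k in G:
        for s in(110,80):
            fit.mask=lambda i,k,s=s:m0(i,k,{'27':s+10}.get(k,s),40)
            try:x,a=seat(im0,cal,k,G[k])
            except Exception as e: print(n,k,s,'fail');continue
            print(n,k,s,x.round(4),round(a,3))
        res[n,k]=x
        for z,r in((.014,.0245),(.037,int(k!='0')*{'17':.007,'21':.009,'27':.012,'32':.0145}[k])):
            cv2.polylines(im,[np.round(proj(circ(*x,z,r),cal)*8).astype(int)],True,(255,0,255),1,shift=3)
    cv2.imwrite(f'pics/{n}_fit.png',cv2.resize(im[30:300,200:370],None,fx=2.2,fy=2.2))
for n in('wb1','wb2'):
    im=cv2.imread(f'pics/{n}.png')
    cv2.imwrite(f'pics/{n}_z.png',cv2.resize(im[40:310,220:350],None,fx=2.2,fy=2.2,interpolation=cv2.INTER_CUBIC))
cv2.imwrite('pics/fits.png',np.hstack([cv2.imread(f'pics/{n}_fit.png') for n in('wr1','wr2')]))
cv2.imwrite('pics/zb.png',np.hstack([cv2.imread(f'pics/{n}_z.png') for n in('wb1','wb2')]))
E
```

```text
wr1 17 110 [ 0.4967 -0.2015] 0.113
wr1 17 80 [ 0.5117 -0.1893] 0.985
wr1 32 110 [ 0.4932 -0.2398] 0.99
wr1 32 80 [ 0.4933 -0.2397] 1.007
wr1 21 110 [ 0.4744 -0.29  ] 1.025
wr1 21 80 [ 0.4744 -0.2899] 1.035
wr1 27 110 [ 0.4552 -0.3403] 0.952
wr1 27 80 [ 0.4499 -0.3369] 1.304
wr2 17 110 [ 0.512  -0.1904] 1.014
wr2 17 80 [ 0.5119 -0.1903] 1.024
wr2 32 110 [ 0.4927 -0.2411] 0.975
wr2 32 80 [ 0.4927 -0.2412] 0.985
wr2 21 110 [ 0.474  -0.2907] 1.018
wr2 21 80 [ 0.474  -0.2906] 1.027
wr2 27 110 fail
wr2 27 80 [ 0.4542 -0.3392] 1.305fit.py:11: RuntimeWarning: invalid value encountered in divide
  h=cv2.convexHull(pts.astype(np.float32));m=cv2.moments(h);return np.array([m['m10'],m['m01']])/m['m00'],m['m00']
```

View pics/fits.png

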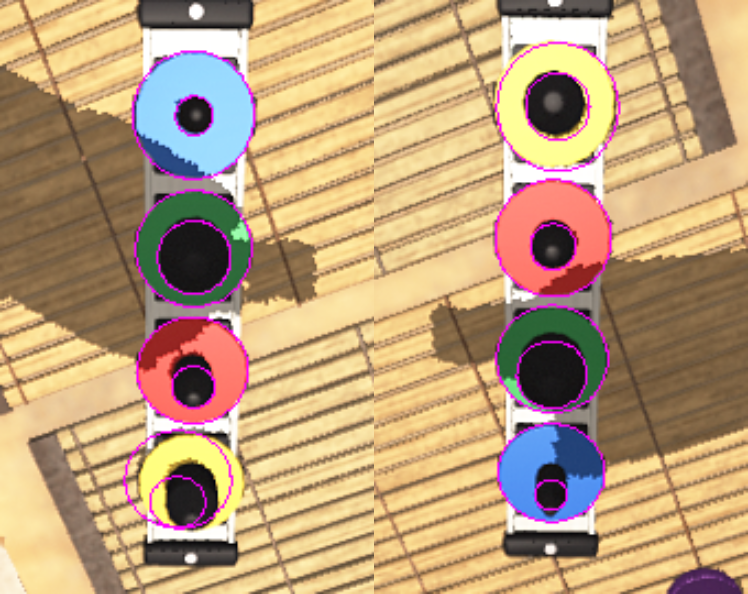

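View pics/zb.png

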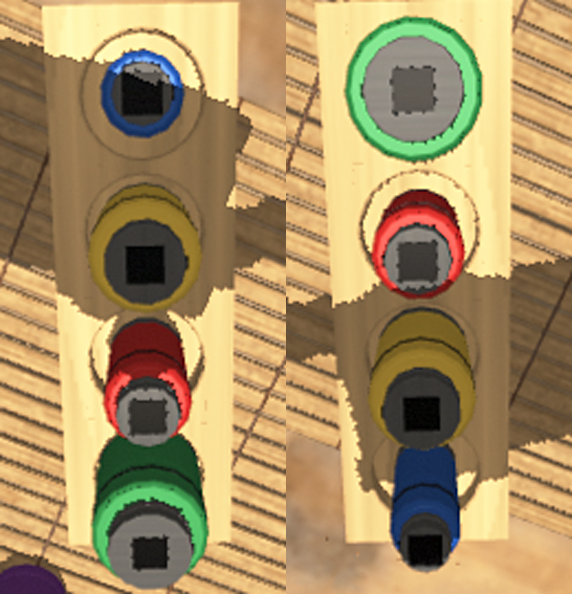

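```bash
cat > sock.py <<'E'
from fit import *
D={'17':.028,'21':.033,'27':.040,'32':.046}
H={'wb1':{'17':(142.5,93),'27':(145,265),'21':(149.5,416),'32':(150.5,552)},
   'wb2':{'32':(127,90),'21':(131.5,261),'27':(135.5,414),'17':(138.5,550)}}
if __name__=="__main__":
  X={}
  for n in H:
    im=cv2.imread(f'pics/{n}.png');cal=np.load(f'pics/{n}.npy',allow_pickle=True).item();g=cv2.cvtColor(im,cv2.COLOR_BGR2GRAY);big=cv2.resize(im,None,fx=2.2,fy=2.2,interpolation=cv2.INTER_CUBIC)
    for k,p in H[n].items():
        p=(np.array(p)+.5)/2.2-.5+[220,40]
        x=back(p,cal,.093);X[n,k]=x;print(n,k,p.round(1),x.round(4))
    for k in H[n]:
        x=X[n,k]
        for z,r in((.081,D[k]/2),(.093,D[k]/2*.78)):
            cv2.polylines(big,[np.round(((proj(circ(*x[:2],z,r),cal)+.5)*2.2-.5)*8).astype(int)],True,(255,0,255),1,shift=3)
    cv2.imwrite(f'pics/{n}_o.png',big[88:682,484:770])
  cv2.imwrite('pics/ob.png',np.hstack([cv2.imread(f'pics/{n}_o.png') for n in H]))
  for k in D: print(k,((X['wb1',k]+X['wb2',k])/2).round(4),(X['wb1',k]-X['wb2',k]).round(4))
E
python3 sock.py
```

```text
wb1 17 [284.5  82. ] [0.4903 0.1837 0.093 ]
wb1 27 [285.6 160.2] [0.5122 0.134  0.093 ]
wb1 21 [287.7 228.8] [0.5347 0.0853 0.093 ]
wb1 32 [288.1 290.6] [0.5562 0.0359 0.093 ]
wb2 32 [277.5  80.6] [0.556  0.0357 0.093 ]
wb2 21 [279.5 158.4] [0.5341 0.0848 0.093 ]
wb2 27 [281.3 227.9] [0.512  0.1343 0.093 ]
wb2 17 [282.7 289.7] [0.4903 0.1836 0.093 ]
17 [0.4903 0.1836 0.093 ] [-0.      0.0001  0.    ]
21 [0.5344 0.0851 0.093 ] [0.0006 0.0005 0.    ]
27 [0.5121 0.1342 0.093 ] [ 0.0002 -0.0003  0.    ]
32 [0.5561 0.0358 0.093 ] [0.0002 0.0002 0.    ]
```

View pics/ob.png

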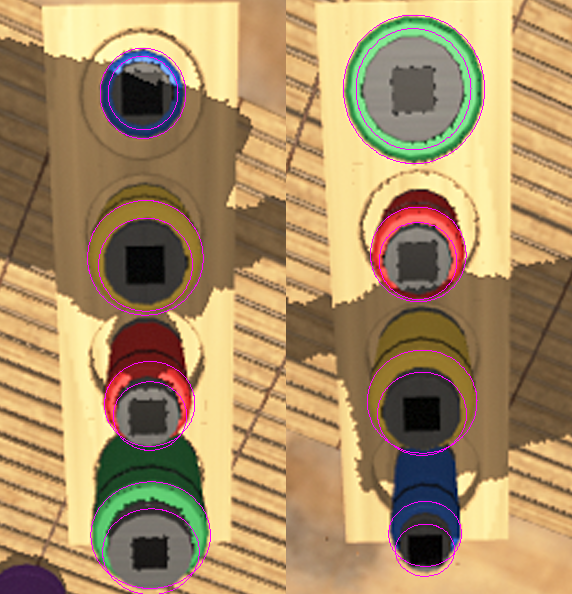

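Both views agree to within 1 mm and the 54 mm spacing checks out. I'll move the green socket first.

```bash
cat > move.py <<'E'
from h import *
S={'17':(.4903,.1836),'27':(.5121,.1342),'21':(.5344,.0851),'32':(.5561,.0358)}
P={'17':(.5118,-.1898),'32':(.4930,-.2403),'21':(.4743,-.2904),'27':(.4555,-.3406)}
W={'17':28/85,'21':33/85,'27':40/85,'32':46/85}
YB,YR=.419,-.358; ZG=.0465; UP=.155
def st(t):
    o=ctrl.get_obs();print(t,'t',round(o['clock'],2),'pos',o['tool_pos'].round(4),'F',o['force'].round(1),'gw',round(o['grip_width'],3),flush=True);return o
def pick(k):
    s=S[k];ctrl.reach([*s,UP],quat(YB));st('above')
    ctrl.movel([*s,ZG],max_speed=.15);st('down')
    ctrl.set_gripper(0.0,60);st('grip want %.3f'%W[k])
    ctrl.movel([*s,UP],max_speed=.15);st('lifted')
def carry(k):
    p=P[k];ctrl.movel([*p,UP],quat(YR),max_speed=.25);ctrl.dwell(.2);st('over post')
def lower(k,guard=12):
    p=P[k];ctrl.movel([*p,.095],max_speed=.12)
    ctrl.dwell(.15);g=ctrl.movel([*p,ZG+.0015],max_speed=.05,guard=guard);st('lowered guard=%s'%g);return g
def release(k):
    p=P[k];ctrl.set_gripper(1.0);st('open');ctrl.movel([*p,UP],max_speed=.18);st('up')
E
python3 - <<'E'
from move import *
pick('32');carry('32')
im=ctrl.grab_frame("wrist");cv2.imwrite("pics/c32.png",im[:,:,::-1])
im=ctrl.grab_frame("scene");cv2.imwrite("pics/s32.png",im[:,:,::-1])
E
```

```text
above t 10.94 pos [0.5563 0.033  0.1557] F [-0.7 -1.1  0.5] gw 0.998
down t 11.82 pos [0.557  0.0352 0.0474] F [-0.6  0.7 -0.2] gw 1.002
grip want 0.541 t 12.28 pos [0.5564 0.0357 0.0476] F [-2.6  0.5  5.8] gw 0.52
lifted t 13.16 pos [0.5548 0.0362 0.1536] F [ 0.2  0.2 -5. ] gw 0.515
over post t 14.64 pos [ 0.4936 -0.2388  0.1548] F [-0.5  0.2 -5. ] gw 0.52
```

View pics/c32.png

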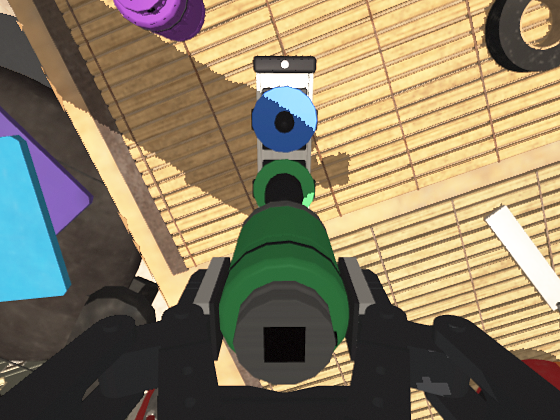

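View pics/s32.png

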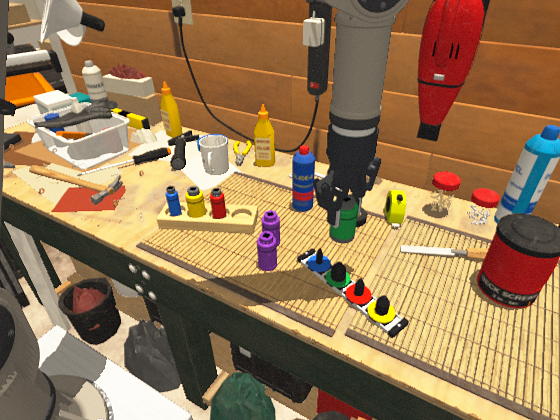

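Green is gripped upright (width matches, 5 N load). The TCP reading is about 1.6 mm off the target, so I'll check whether that's settling or a steady offset.

```bash
python3 - <<'E'
from move import *
for i in range(4):
    ctrl.dwell(.1);o=ctrl.get_obs();print(o['clock'],o['tool_pos'].round(4),o['qd'].round(3),R.from_quat(o['orientation']).as_matrix()[:,0].round(4))
ctrl.movel([*P['32'],.095],max_speed=.12)
for i in range(4):
    ctrl.dwell(.1);o=ctrl.get_obs();print(o['clock'],o['tool_pos'].round(4))
E
```

```text
14.8417 [ 0.4932 -0.2398  0.155 ] [ 0.006  0.     0.003 -0.     0.002 -0.004 -0.   ] [ 0.e+00  1.e-04 -1.e+00]
14.9417 [ 0.4931 -0.2401  0.155 ] [ 0.003  0.001 -0.     0.001 -0.001  0.001  0.   ] [ 0. -0. -1.]
15.0417 [ 0.493  -0.2403  0.155 ] [ 0.003 -0.002  0.001 -0.001  0.     0.    -0.001] [-0. -0. -1.]
15.1417 [ 0.493  -0.2403  0.155 ] [ 0.002 -0.002  0.001  0.002  0.    -0.002  0.   ] [-0. -0. -1.]
15.8917 [ 0.4937 -0.2411  0.0961]
15.9917 [ 0.4936 -0.2409  0.096 ]
16.0917 [ 0.4934 -0.2406  0.0957]
16.1917 [ 0.4932 -0.2404  0.0954]
```

It's settling lag, clearing after about 0.5 s. Now lowering.

```bash
sed -i 's/max_speed=.15);st(.down.)/max_speed=.15);ctrl.dwell(.4);st("down")/; s/ctrl.dwell(.15);g=/ctrl.dwell(.45);g=/' move.py; python3 - <<'E'
from move import *
p=P['32'];ctrl.dwell(.2)
print(ctrl.movel([*p,ZG+.0015],max_speed=.05,guard=12));st('low');ctrl.dwell(.4);st('low')
im=ctrl.grab_frame("scene");cv2.imwrite("pics/s32b.png",cv2.resize(im[200:360,220:440,::-1],None,fx=3,fy=3))
E
```

```text
True
low t 17.29 pos [ 0.4924 -0.2399  0.0486] F [-0.9  0.5  4.4] gw 0.519
low t 17.69 pos [ 0.4924 -0.2399  0.0486] F [-0.3  1.6  5.6] gw 0.521
```

View pics/s32b.png

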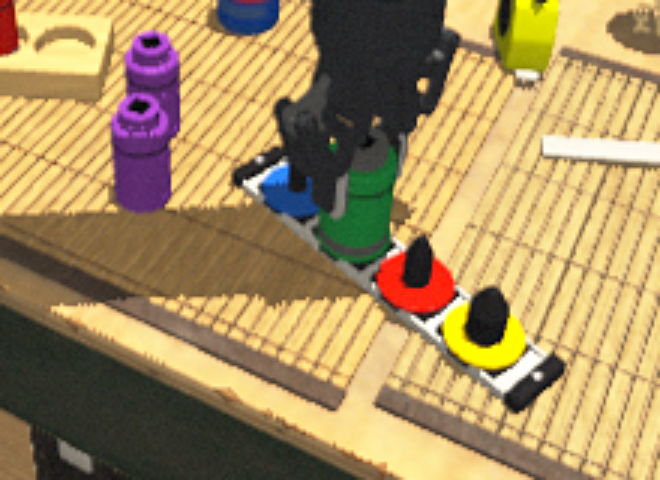

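The green socket has reached the seat (guard tripped at z = 48.6 mm, as expected). I'll release it and pick red.

```bash
python3 - <<'E'
from move import *
release('32')
im=ctrl.grab_frame("wrist");cv2.imwrite("pics/r32.png",im[:,:,::-1])
pick('21');carry('21');lower('21');ctrl.dwell(.2);st('low')
im=ctrl.grab_frame("scene");cv2.imwrite("pics/s21.png",cv2.resize(im[200:360,220:440,::-1],None,fx=3,fy=3))
E
```

```text
open t 18.23 pos [ 0.4905 -0.2382  0.0464] F [-0.  -0.2 -0.3] gw 1.0
up t 18.98 pos [ 0.4925 -0.2396  0.1541] F [-0.4  0.2 -0.8] gw 1.002
above t 20.27 pos [0.5344 0.0827 0.1551] F [ 0.2 -0.   0.1] gw 1.0
down t 21.54 pos [0.5346 0.0852 0.0469] F [ 0.2 -0.4 -0.5] gw 0.999
grip want 0.388 t 22.09 pos [0.5343 0.085  0.0467] F [-2.2 -0.6  3.2] gw 0.37
lifted t 22.97 pos [0.5334 0.0853 0.1539] F [-0.7  0.3 -2.7] gw 0.364
over post t 24.84 pos [ 0.4748 -0.2893  0.1549] F [-0.1 -0.5 -2.8] gw 0.365
lowered guard=False t 27.03 pos [ 0.4746 -0.2907  0.0482] F [ 0.7  0.2 -3.4] gw 0.366
low t 27.23 pos [ 0.4745 -0.2905  0.0481] F [-0.5 -0.  -3.1] gw 0.366
```

View pics/r32.png

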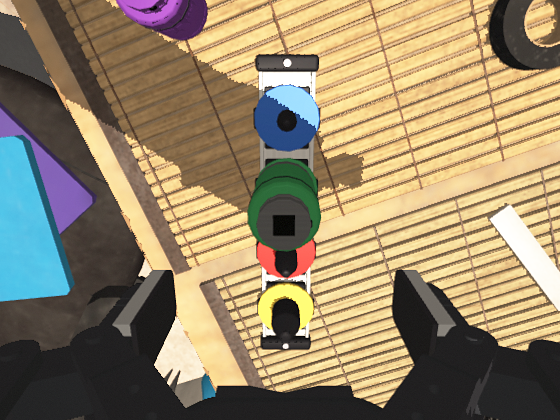

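View pics/s21.png

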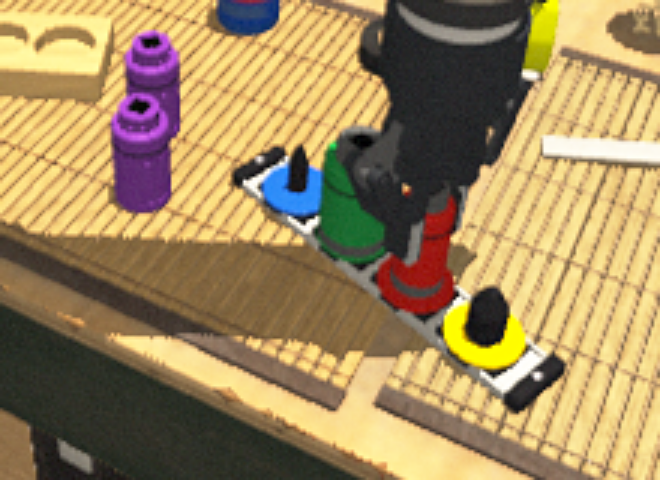

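Red is on its post and under 1 mm above the seat, with no contact yet. I'll lower it the rest of the way under guard, release, then do yellow.

```bash
sed -i 's/\[\*p,ZG+.0015\],max_speed=.05/[*p,ZG-.0005],max_speed=.04/;s/guard=12/guard=8/' move.py; python3 - <<'E'
from move import *
g=ctrl.movel([*P['21'],ZG-.0005],max_speed=.02,guard=6);st(g)
release('21')
pick('27');carry('27');g=lower('27');ctrl.dwell(.2);o=st('low')
im=ctrl.grab_frame("scene");cv2.imwrite("pics/s27.png",cv2.resize(im[200:360,220:440,::-1],None,fx=3,fy=3))
if o['tool_pos'][2]<.05: release('27')
E
```

```text
False t 27.53 pos [ 0.4746 -0.2907  0.0477] F [-2.2  2.8  7.6] gw 0.363
open t 28.11 pos [ 0.4743 -0.2904  0.0459] F [-0.4 -0.2 -0.3] gw 1.001
up t 28.87 pos [ 0.4739 -0.2896  0.1541] F [-0.5 -0.7 -0.2] gw 1.0
above t 30.44 pos [0.5124 0.1322 0.1551] F [ 0.1 -0.8  0. ] gw 0.997
down t 31.72 pos [0.5123 0.1343 0.0469] F [-0.1 -0.3  0.1] gw 1.005
grip want 0.471 t 32.22 pos [0.5122 0.1342 0.0468] F [-1.7  0.3  4. ] gw 0.45
lifted t 33.09 pos [0.5111 0.1343 0.1539] F [ 0.1 -0.1 -2.8] gw 0.451
over post t 35.36 pos [ 0.4559 -0.3398  0.155 ] F [ 0.2 -0.1 -3.1] gw 0.453
lowered guard=True t 37.56 pos [ 0.4553 -0.3403  0.0478] F [-0.7  0.8  5.8] gw 0.449
low t 37.76 pos [ 0.4553 -0.3403  0.0478] F [-0.9  0.8  5.4] gw 0.447
open t 38.33 pos [ 0.4543 -0.3388  0.0459] F [-0.3 -0.  -0.4] gw 1.001
up t 39.09 pos [ 0.4551 -0.3398  0.154 ] F [ 0.1 -0.  -0.5] gw 1.0
```

View pics/s27.png

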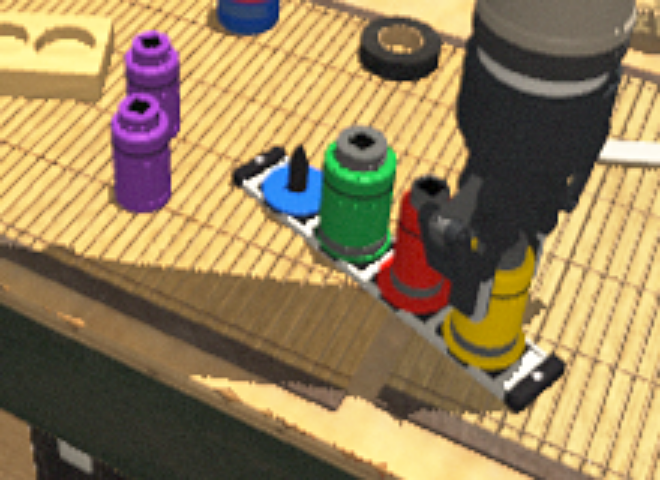

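Green, red and yellow now stand on their seats. Blue is next.

```bash
python3 - <<'E'
from move import *
pick('17');carry('17');g=lower('17');ctrl.dwell(.2);o=st('low')
if o['tool_pos'][2]<.05: release('17')
ctrl.reach([.481,-.263,.22],quat(YR));ctrl.dwell(.5)
c=ctrl.get_calibration("wrist");im=ctrl.grab_frame("wrist");cv2.imwrite("pics/end_w.png",im[:,:,::-1]);np.save("pics/end_w.npy",c,allow_pickle=True)
ctrl.reach([.50,.10,.25],quat(YB))
im=ctrl.grab_frame("scene");cv2.imwrite("pics/end_s.png",im[:,:,::-1])
cv2.imwrite("pics/end_z.png",cv2.resize(im[200:360,220:440,::-1],None,fx=3,fy=3))
im=ctrl.grab_frame("top");cv2.imwrite("pics/end_t.png",im[:,:,::-1]);st('end')
E
cat > chk.py <<'E'
from fit import *
from sock import D
from move import P
im=cv2.imread('pics/end_w.png');cal=np.load('pics/end_w.npy',allow_pickle=True).item()
big=cv2.resize(im,None,fx=2.2,fy=2.2,interpolation=cv2.INTER_CUBIC)
for k in P:
    for z,r in((.082,D[k]/2),(.094,D[k]/2*.78)):
        cv2.polylines(big,[np.round(((proj(circ(*P[k],z,r),cal)+.5)*2.2-.5)*8).astype(int)],True,(255,0,255),1,shift=3)
cv2.imwrite('pics/end_wf.png',big[66:660,440:820])
E
python3 chk.py
```

```text
above t 40.99 pos [0.4908 0.1819 0.1552] F [-0.2 -1.  -0.6] gw 1.003
down t 42.27 pos [0.4905 0.1838 0.0468] F [-0.3  1.3 -0.4] gw 1.0
grip want 0.329 t 42.84 pos [0.4902 0.1835 0.0467] F [-0.7 -0.3  3.3] gw 0.308
lifted t 43.72 pos [0.4894 0.1837 0.154 ] F [-0.3  0.2 -1.8] gw 0.309
over post t 45.57 pos [ 0.512  -0.1887  0.1549] F [-0.3 -0.3 -1.6] gw 0.307
lowered guard=True t 47.77 pos [ 0.5116 -0.1897  0.0477] F [-0.3  0.   4.2] gw 0.305
low t 47.98 pos [ 0.5115 -0.1897  0.0477] F [-0.9  0.8  5.7] gw 0.31
open t 48.58 pos [ 0.5103 -0.1888  0.0462] F [-0.4  0.1 -0.5] gw 0.999
up t 49.33 pos [ 0.5113 -0.1891  0.1541] F [ 0.  -0.5 -0.7] gw 1.0
end t 51.84 pos [0.5003 0.0979 0.2501] F [ 0.6 -0.4  0.6] gw 1.002
```

View pics/end_wf.png

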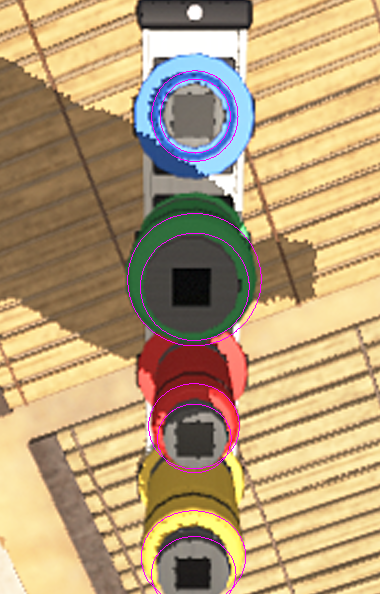

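View pics/end_z.png

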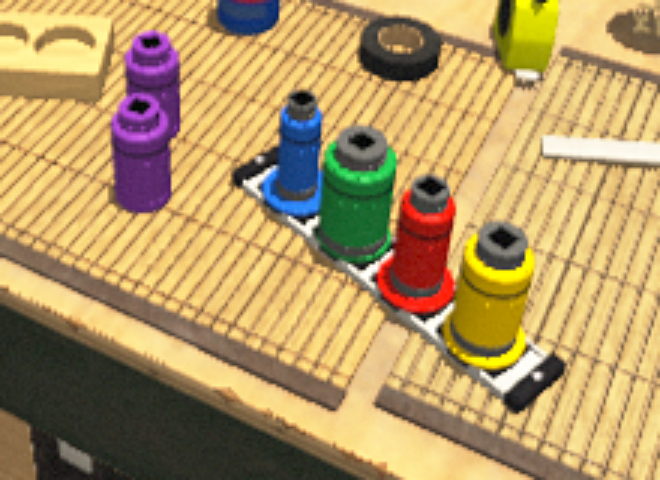

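View pics/end_s.png

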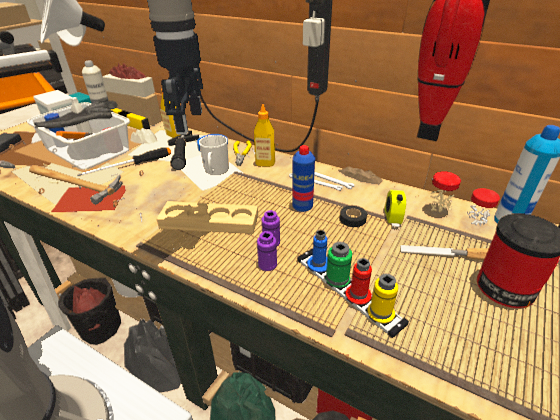

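The overlay at the predicted seated height matches every socket to within about 1–2 px. All four are upright on their own colours, and the can (302,180) and mug (213,155) are where they were. Handing in.

```bash
python3 -c "
from plant import ctrl
print(ctrl.sign_off(), ctrl.get_obs()['clock'])"
```

```text
the job is handed in; nothing more can be done
the job is handed in; nothing more can be done
```

All four sockets stand on the posts of their own colour, and I handed the job in at about 52 s of the 104 s allowed; the hand-in gives no verdict.

- **Finding things:** I located the sockets and posts with paired wrist views half a turn apart. The paired views agreed to about 1 mm, except the yellow post: only one view gave a usable fit, so I placed it by the rail's 54 mm spacing, which agreed with that view.
- **Moving:** I moved green, red, yellow and blue in that order. Each was lowered until it touched the seat, at a tool height of 47.7 to 48.6 mm against about 47.5 mm expected. Red did not trip the force guard, but the force had turned from carrying its weight to pushing back (7.6 N), so it was resting on the seat when released.
- **Last checks:** The final wrist picture matched the predicted seated outlines to within about 1 mm. The final scene picture showed all four upright with the gripper clear, and the oil can and mug where they started. I checked those two by eye only, not by measurement.

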